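# Fetch the brass jar from behind the display pieces

### The job

A customer has bought the small brass jar at the back of the dark oak display board: first stand the goblet, the beaker and the candlestick that are in front of it on the wooden side tray, then stand the jar in the open gift box while all three are on the tray. Then put the goblet, the beaker and the candlestick back, each centred on the very coaster it came from. Keep all of them upright throughout, and do not move the footed brass dish.

Things in the scene. Friction and masses are not known exactly. Their poses are not given: they have to be found in the camera images.
- goblet_mid (a point): Stemmed steel goblet, 120 mm tall, standing on its cork coaster. Round foot 56 mm across, thin stem (12 mm), then a straight round bowl 56 mm across from 75 mm above its foot to the rim at 120 mm (seen from above: the wide open bowl with a deep round hollow). Grip the bowl, e.g. 95 mm above the foot. The point is on its axis, 60 mm above the foot's underside; z up the axis. About 0.22 kg.
- beaker_mid (a point): Plain straight steel beaker without a foot, 52 mm across and 100 mm tall, standing on its cork coaster. Grip e.g. 75 mm above its bottom. The point is on its axis, 50 mm above its underside; z up the axis. About 0.2 kg.
- candlestick_mid (a point): Steel candlestick, 110 mm tall, standing on its cork coaster. Round foot 56 mm across, slim stem, and at the top a straight round candle cup, 40 mm across, from 80 to 110 mm above the foot, with a narrow 22 mm hole. Grip the cup, e.g. 92 mm above the foot. The point is on its axis, 55 mm above the foot's underside; z up the axis. About 0.25 kg.
- jar_mid (a point): Small round brass trinket jar, 44 mm across, body 48 mm tall with a 12 mm wide knob on top (60 mm in all; the lid is fixed on). It stands directly on the dark oak display board (top 12 mm above the counter), behind the three steel pieces as seen from the robot, whose axes are about 85 mm away from its own. The point is on its axis, 30 mm above its underside; z up the axis. About 0.18 kg.
- coaster_goblet: Fixed round cork coaster, 68 mm across, 4 mm thick, lying on the 12 mm dark oak display board (its top is 16 mm above the counter); the goblet stands centred on it at the start. The three coasters look alike; which stands where differs. Origin: centre of its underside; z up.
- coaster_beaker: Fixed round cork coaster, 68 mm across, 4 mm thick, lying on the 12 mm dark oak display board (its top is 16 mm above the counter); the beaker stands centred on it at the start. The three coasters look alike; which stands where differs. Origin: centre of its underside; z up.
- coaster_candlestick: Fixed round cork coaster, 68 mm across, 4 mm thick, lying on the 12 mm dark oak display board (its top is 16 mm above the counter); the candlestick stands centred on it at the start. The three coasters look alike; which stands where differs. Origin: centre of its underside; z up.
- tray: The side area: a fixed shallow wooden tray, 290 mm (its x) by 120 mm (its y), rim 20 mm high, walls and floor 5 mm thick. It lies to the left or to the right of the display board. Origin: centre of its underside; x along its length, z up. All three steel pieces fit in a row along its length, 90 mm apart.
- giftbox: Fixed open cardboard gift box base, 140 mm square, walls 25 mm high, walls and floor 4 mm thick, on the other side of the display board from the tray. Origin: centre of its underside; z up.
- dish: Brass footed dish, 84 mm across at the top and 60 mm tall, loose, standing on the counter close beyond the gift box (about 8 mm from its far wall). To be left alone. Origin: centre of its underside.
Not all that is in view belongs to the job. Leave any blue look-alike of the part that bears candlestick_mid alone.

How it is judged:
By the outcome, as a careful person would: the job done as asked, in the order asked, and still so for the second after the job is handed in, with the robot touching nothing.
It also fails if it takes over 141 s, if anything falls off the work surface, if the arm or the gripper's body presses on something with over 40 N, if the wrist force passes 120 N, or if a joint passes its speed limit or range.

### The arm

A 6-joint arm with a two-finger parallel gripper is mounted at the origin on the work surface. World frame = base frame: x ahead of the robot, y to its left, z up, the work surface at z = 0. Lengths are in m, angles in rad, forces in N, time in s.
With the tool pointing down it reaches from about 0.35 to 0.85 m from the base axis. Payload 8.1 kg.
Tool frame: the origin (TCP) lies at the centre of the arm's flange, where the gripper is bolted on; the fingertips stand 186 mm ahead of it and the grasp point (between the pads) lies 167 mm ahead of it (robot.grasp_offset is the distance from the TCP to the grasp point, in m); z points along the fingers, y is the line along which they close (so a half turn about z gives the same grasp; the last joint's range is limited). The gripper opens to 93 mm and grips with 3 to 60 N. Pads are 15 mm wide; open, the fingers measure 128 mm over their backs; the gripper's body (75 mm by 188 mm) begins 65 mm behind the grasp point.
Start: joints at [1.163, 0.13, 1.488, -0, 1.523, -0.085], TCP at [0.19, 0.569, 0.405] pointing down, gripper open.
Joint ranges: [-2.96, 2.96], [-0.89, 2.26], [0.02, 2.5], [-1.34, 4.48], [0, 2.73], [-2.66, 2.66]. Speed limits (rad/s): [2.39, 2.39, 2.79, 3.14, 3.14, 3.14].

### API

Orientations are given as a rotation vector (axis times angle).
In Python, from plant import robot gives the robot as it stands.
- The arm moves only by the tool drive_tool, never from a script. Its argument "moves" is one flat list of numbers, 7 for each row, row after row: the finger opening in mm, from 0 to 93, then the shift along the tool's x, y, z in mm, then the turn, a rotation vector about the tool's x, y, z in degrees. A call has 1 to 8 rows; each row shifts and turns the commanded pose from where the row before left it, along the tool's axes as they then stand; what a row does not reach is not made up. A row lasts 1/10 s, in which the tool goes at most 50 mm and 8.59 degrees, less where a joint would pass 70% of its speed; a pose out of reach is approached as far as the arm can. A call is refused whole if a number of a shift passes 50 or a number of a turn 8.59, either way. A call with a gripper value outside its range is refused whole. The fingers move at their own pace and stop on an object; "grip_force" is the grip in N (left out, the last holds). Time passes only in rows, so rows that do not move let the fingers close. It gives the time, the measured TCP pose, the force, the opening and the grip force at its end, in the units of the state.
- robot.read_state(): the state, without advancing time (a new reading comes with each control period).
- robot.read_camera(name): name is "scene" or "top"; returns a dict with "color" (400x640x3 uint8, red, green, blue), "depth" (400x640 float32, m along the optical axis (not along the pixel's ray), 0 where there is no reading), "mtx" (3x3 intrinsics, pixels), "dist_coeffs" ([k1, k2, p1, p2, k3] as OpenCV has them; the pictures are not rectified), "R" (3x3) and "t" (3): a world point X has camera coordinates R X + t. Camera axes: x right, y down, z forward; pixel columns grow to the right and rows downward; lengths in m; the calibration is good to about 2 mm. A picture is of the moment at which its call begins.
- robot.close_job(): hands the job in; it is judged then, once.
The state is a dict: "t": time; "q": joint angles; "dq": joint speeds; "joint_torque": joint torques, N m; "tool_pos": TCP position; "orientation": TCP orientation; "force": force on the tool from outside, world axes, zero at the start; "wrist_torque": the same for the moment, N m; "opening": finger opening in m; "gripper_force": force on a finger pad.
Only numpy, scipy, OpenCV 4.12 (cv2) and the standard library are available. Lean on these libraries where they do the work, as an engineer would, in place of code of your own. Each camera call takes 0.05 s, during which the arm holds its last target. There are 200 camera calls.

## Working session

There is one attempt and no reset: what is moved stays moved. The work goes in short steps, Python scripts to look and compute and a tool call to move; the robot and the scene stay as the last step left them, time stands still between calls to the robot, and variables do not carry over. Pictures are saved under pics/ and viewed, at most 14 in all, crops included, and the job is handed in when it is done.

Besides the shell and the picture viewer there is one more tool, called after "Request:" as a command line: name --argument value ..., lists and objects as JSON in quotes. drive_tool: Moves the arm, as the interface text tells. Its arguments: {"type":"object","properties":{"moves":{"type":"array","items":{"type":"number"}},"grip_force":{"type":"number"}},"required":["moves"]}

```bash
ls; mkdir -p pics; python3 - <<'E'
from plant import robot
import cv2,numpy as np,pickle
s=robot.read_state();print(s['t'],s['tool_pos'],s['orientation'],s['opening'])
for n in ('scene','top'):
    c=robot.read_camera(n);cv2.imwrite(f'pics/{n}0.png',c['color'][:,:,::-1]);pickle.dump(c,open(f'{n}0.pkl','wb'))
    print(n,-c['R'].T@c['t'],c['R'].round(2).tolist(),c['mtx'].tolist(),c['dist_coeffs'])
E
```

```text
pics
0.0 [0.19022846 0.5688021  0.40369196] [-5.04799625e-01 -3.10032997e+00  2.77195431e-03] 0.09274756497527961
scene [ 1.08124455 -0.31615857  1.07021712] [[0.49, 0.87, 0.01], [0.75, -0.41, -0.52], [-0.45, 0.26, -0.86]] [[466.9948021136131, 0.0, 319.27670840980426], [0.0, 466.9948021136131, 200.23164209498543], [0.0, 0.0, 1.0]] [0.04367774 0.         0.         0.         0.        ]
top [ 0.45003476 -0.02708334  0.85172633] [[-0.02, -1.0, -0.05], [-0.99, 0.03, -0.16], [0.16, 0.04, -0.99]] [[385.43577036318567, 0.0, 316.6238477775978], [0.0, 385.43577036318567, 200.05043955946874], [0.0, 0.0, 1.0]] [0.01935501 0.         0.         0.         0.        ]
```

View pics/scene0.png

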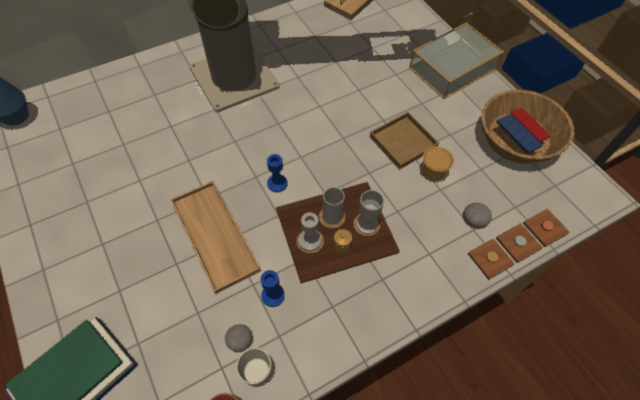

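View pics/top0.png

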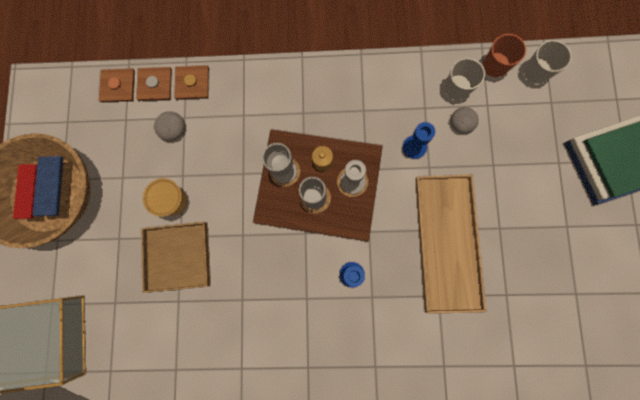

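The top view shows three steel pieces, at (278,160), (312,193) and (355,172), with the jar at (322,157). The tray is at (450,243), the gift box at (176,257) and the dish at (163,197). Blue look-alike candlesticks stand at (353,274) and (418,140), and stray cups at the upper right. I'll take one close crop to tell the pieces apart.

```bash
python3 - <<'E'
import cv2,numpy as np
a=cv2.imread('pics/top0.png')[120:250,245:390];b=cv2.imread('pics/scene0.png')[175:285,270:405]
a=cv2.resize(a,(400,358),interpolation=3);b=cv2.resize(b,(400,326),interpolation=3)
o=np.zeros((358,800,3),np.uint8);o[:,:400]=a;o[:326,400:]=b
cv2.imwrite('pics/crop1.png',cv2.convertScaleAbs(o,alpha=1.5))
E
```

```text
(no output)
```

View pics/crop1.png

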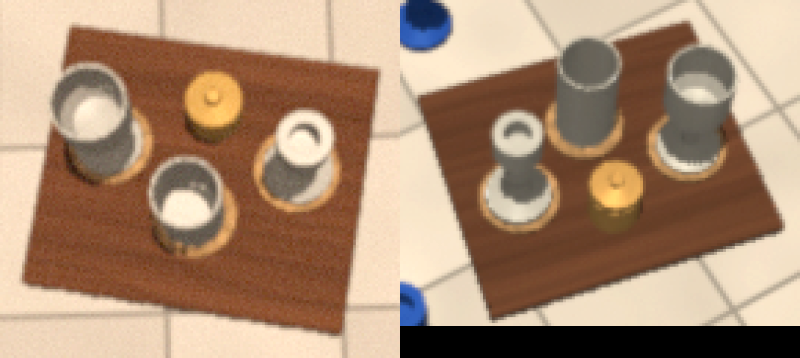

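Close crop: the goblet is the left piece in the top view (rim about (278,157), bowl with white foot below). The footless beaker is in the middle (about (312,190)), and the candlestick with the narrow hole is at right (about (355,170)). The jar knob is at about (322,156). Next I'll measure positions from depth.

```bash
cat > h.py <<'E'
import numpy as np,cv2,pickle
def cloud(c):
    d=c['depth'];v,u=np.mgrid[:400,:640]
    n=cv2.undistortPoints(np.stack([u,v],-1).reshape(-1,1,2).astype(float),c['mtx'],c['dist_coeffs']).reshape(400,640,2)
    P=np.dstack([n[...,0]*d,n[...,1]*d,d])
    return (P-c['t'])@c['R'],d>0
def ray(c,u,v,z):
    n=cv2.undistortPoints(np.array([[[u,v]]],float),c['mtx'],c['dist_coeffs'])[0,0]
    D=np.array([n[0],n[1],1])@c['R'];o=-c['R'].T@c['t']
    return o+D*(z-o[2])/D[2]
E
python3 - <<'E'
from h import *
C={n:pickle.load(open(n+'0.pkl','rb')) for n in('top','scene')}
t=C['top']
approx={}
for n,(u,v,z) in dict(goblet=(278,157.4,.136),beaker=(312.4,190,.116),candle=(355.5,170,.126),jar=(321.8,155.6,.072),jarbody=(321.8,157,.06)).items(): approx[n]=ray(t,u,v,z)
for n,(u,v,z) in dict(goblet=(371,198,.136),beaker=(333.7,195.5,.116),candle=(309,219.5,.126),jar=(343,234,.072)).items(): print('scene ray',n,ray(C['scene'],u,v,z).round(4))
for n,p in approx.items():
    print(n,'ray',p.round(4))
    for k,c in C.items():
        P,m=cloud(c);top=p[2]
        r=.035
        s=m&(np.hypot(P[...,0]-p[0],P[...,1]-p[1])<r)&(abs(P[...,2]-top)<.006)
        q=P[s][:,:2].astype(np.float32)
        if len(q)>5:
            o,rr=cv2.minEnclosingCircle(q);print('  ',k,len(q),np.round(o,4),round(rr,4),'zmax',P[s][:,2].max().round(4))
for n,roi in dict(tray=(410,490,170,320),box=(135,215,218,297)).items():
    P,m=cloud(t);u0,u1,v0,v1=roi
    s=np.zeros_like(m);s[v0:v1,u0:u1]=1;zt=.02 if n=='tray' else .025
    s&=m&(abs(P[...,2]-zt)<.006)
    print(n,s.sum(),cv2.minAreaRect(P[s][:,:2].astype(np.float32)))
s=(cloud(t)[1]);P,m=cloud(t);print('counter z',np.median(P[330:360,200:300,2]),P[330:360,200:300,2].std())
s=np.zeros_like(m);s[170:225,135:190]=1;s&=(abs(P[...,2]-.058)<.008);print('dish',cv2.minEnclosingCircle(P[s][:,:2].astype(np.float32)))
for u,v in[(418,178),(471,176),(426,311),(482,309)]: print('tray corner',ray(t,u,v,.02).round(4))
for u,v in[(143,226),(206,223),(145,290),(208,288)]: print('box corner',ray(t,u,v,.025).round(4))
s=np.zeros_like(m);s[240:300,330:375]=1;s&=(P[...,2]>.06);print('blue',P[s].mean(0),P[s].max(0))
E
```

```text
scene ray goblet [0.6472 0.08   0.136 ]
scene ray beaker [0.5886 0.0137 0.116 ]
scene ray candle [ 0.6225 -0.0724  0.126 ]
scene ray jar [ 0.6703 -0.0062  0.072 ]
goblet ray [0.6524 0.0758 0.136 ]
   top 145 [0.6538 0.08  ] 0.028 zmax 0.1382
   scene 119 [0.653  0.0797] 0.0292 zmax 0.1407
beaker ray [0.5903 0.0119 0.116 ]
   top 115 [0.5907 0.0137] 0.0262 zmax 0.1181
   scene 106 [0.5894 0.0128] 0.0273 zmax 0.1213
candle ray [ 0.6249 -0.0725  0.126 ]
   top 241 [ 0.6249 -0.0712] 0.02 zmax 0.1278
   scene 171 [ 0.6247 -0.0719] 0.0207 zmax 0.1319
jar ray [ 0.6711 -0.007   0.072 ]
   top 26 [ 0.6728 -0.0064] 0.0061 zmax 0.0745
   scene 26 [ 0.6783 -0.0065] 0.0114 zmax 0.074
jarbody ray [ 0.6715 -0.0066  0.06  ]
   top 300 [ 0.6736 -0.0069] 0.0219 zmax 0.0655
   scene 218 [ 0.6725 -0.0075] 0.0219 zmax 0.0658
tray 1068 ((0.4890180230140686, -0.27192631363868713), (0.2912939190864563, 0.1223040446639061), 0.2495519071817398)
box 561 ((0.47112366557121277, 0.3208339810371399), (0.13964736461639404, 0.14240215718746185), 4.390864849090576)
counter z -0.0010281348950799928 0.06766574142862694
dish ((0.5967776775360107, 0.3367042541503906), 0.042847197502851486)
tray corner [ 0.6279 -0.214   0.02  ]
tray corner [ 0.6284 -0.3272  0.02  ]
tray corner [ 0.3477 -0.2118  0.02  ]
tray corner [ 0.3501 -0.3248  0.02  ]
box corner [0.5392 0.3895 0.025 ]
box corner [0.5418 0.2504 0.025 ]
box corner [0.4023 0.378  0.025 ]
box corner [0.4034 0.2427 0.025 ]
blue [ 0.42473223 -0.06118286  0.12732835] [ 0.45003476 -0.02708334  0.85172633]
```

Request:
drive_tool --moves '[93, 0, 0, 0, 0, 0, -6.17, 93, 0, 0, 0, 0, 0, -6.17, 93, 0, 0, 0, 0, 0, -6.16, 93, -27, -40, 0, 0, 0, 0, 93, -27, -40, 0, 0, 0, 0, 93, -27, -40, 0, 0, 0, 0, 93, -27, -40, 0, 0, 0, 0, 93, -27, -40, 0, 0, 0, 0]' --grip_force 20

```text
t: 0.9
tool_pos: [0.3258, 0.3673, 0.4043]
orientation: [0.001, -3.141, 0.001]
force: [0.6, 0.3, -0.1]
opening: 0.0929
gripper_force: 0.0
```

Request:
drive_tool --moves '[93, -27, -40, 0, 0, 0, 0, 93, -27, -40, 0, 0, 0, 0, 93, -27, -40, 0, 0, 0, 0, 93, -27, -40, 0, 0, 0, 0, 93, -27, -40, 0, 0, 0, 0, 93, -27, -40, 0, 0, 0, 0, 93, -27, -40, 0, 0, 0, 0, 93, 0, 0, 0, 0, 0, 0]'

```text
t: 1.7
tool_pos: [0.5163, 0.0844, 0.4041]
orientation: [-0.008, -3.141, 0.003]
force: [0.4, 0.9, 0.2]
opening: 0.0929
gripper_force: 0.0
```

Request:
drive_tool --moves '[93, -27, -39, 0, 0, 0, 0, 93, -27, -39, 0, 0, 0, 0, 93, -27, -39, 0, 0, 0, 0, 93, -27, -39, 0, 0, 0, 0, 93, 0, 0, 0, 0, 0, 0, 93, 0, 0, 0, 0, 0, 0]'

```text
t: 2.3
tool_pos: [0.6224, -0.0673, 0.4035]
orientation: [-0.002, -3.139, -0.001]
force: [0.9, -0.6, 0.1]
opening: 0.0928
gripper_force: 0.0
```

Request:
drive_tool --moves '[93, -3, -4, 0, 0, 0, 0, 93, 0, 0, 40, 0, 0, 0, 93, 0, 0, 40, 0, 0, 0, 93, 0, 0, 0, 0, 0, 0, 93, 0, 0, 0, 0, 0, 0]'

```text
t: 2.8
tool_pos: [0.6249, -0.0698, 0.3251]
orientation: [0.002, -3.14, -0.001]
force: [0.4, 0.3, 1.3]
opening: 0.0932
gripper_force: 0.0
```

```bash
python3 - <<'E'
from h import *
from plant import robot
s=robot.read_state();print(s['tool_pos'],s['orientation'])
c=robot.read_camera('scene');pickle.dump(c,open('s1.pkl','wb'))
a=c['color'][130:270,250:410,::-1]
cv2.imwrite('pics/s1.png',cv2.convertScaleAbs(cv2.resize(a,None,fx=4,fy=4,interpolation=3),alpha=1.4))
E
```

```text
[ 0.62489701 -0.06981629  0.32509228] [ 2.32499434e-03 -3.14010834e+00 -6.43221788e-04]
```

View pics/s1.png

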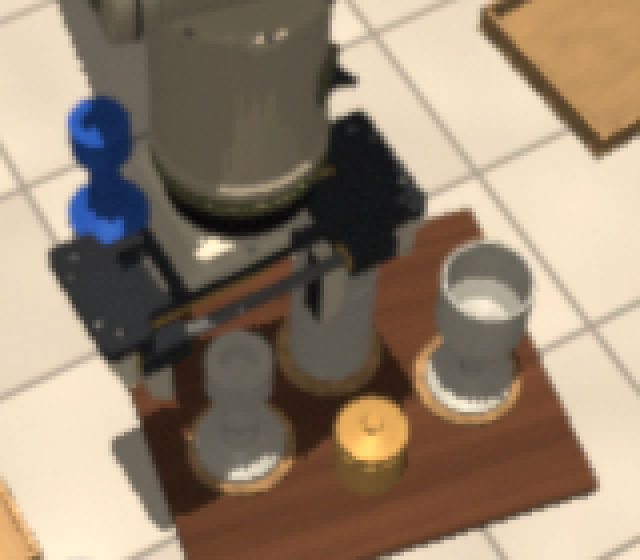

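The gripper straddles the candlestick: fingertips are near crop (155,385) and (325,290), with the cup at (240,355) midway between them. I'll descend and grip.

Request:
drive_tool --moves '[93, 0, 0, 25, 0, 0, 0, 93, 0, 0, 25, 0, 0, 0, 93, 0, 0, 0, 0, 0, 0, 30, 0, 0, 0, 0, 0, 0, 30, 0, 0, 0, 0, 0, 0, 30, 0, 0, 0, 0, 0, 0, 30, 0, 0, 0, 0, 0, 0, 30, 0, 0, 0, 0, 0, 0]'

```text
t: 3.65
tool_pos: [0.6256, -0.071, 0.2755]
orientation: [-0.0, 3.141, -0.0]
force: [-0.0, 0.8, 0.3]
opening: 0.0579
gripper_force: 0.0
```

```bash
cat > st.py <<'E'
from plant import robot
import numpy as np
s=robot.read_state();print(s['t'],s['tool_pos'].round(4),s['orientation'].round(4),s['force'].round(1),s['wrist_torque'].round(2),round(float(s['opening']),4),s['gripper_force'])
E
python3 st.py
```

```text
3.65 [ 0.6256 -0.071   0.2755] [-1.0000e-04  3.1406e+00 -3.0000e-04] [-0.   0.8  0.3] [ 0.03 -0.03  0.03] 0.0579 0.0
```

Request:
drive_tool --moves '[30, 0, 0, 0, 0, 0, 0, 30, 0, 0, 0, 0, 0, 0, 30, 0, 0, 0, 0, 0, 0, 30, 0, 0, 0, 0, 0, 0, 30, 0, 0, 0, 0, 0, 0, 30, 0, 0, 0, 0, 0, 0]'

```text
t: 4.25
tool_pos: [0.6254, -0.071, 0.2747]
orientation: [0.0, -3.141, 0.0]
force: [-0.9, 0.0, -1.3]
opening: 0.0399
gripper_force: 20.0
```

Request:
drive_tool --moves '[30, 0, 0, -20, 0, 0, 0, 30, 0, 0, -40, 0, 0, 0, 30, 0, 0, -40, 0, 0, 0, 30, 0, 0, -30, 0, 0, 0, 30, 28, -25, 0, 0, 0, 0, 30, 28, -25, 0, 0, 0, 0, 30, 28, -25, 0, 0, 0, 0, 30, 28, -25, 0, 0, 0, 0]' --grip_force 25

```text
t: 5.05
tool_pos: [0.5121, -0.1715, 0.4043]
orientation: [0.001, -3.141, -0.0]
force: [0.1, -1.1, -2.3]
opening: 0.0394
gripper_force: 25.0
```

Request:
drive_tool --moves '[30, 28, -25, 0, 0, 0, 0, 30, 28, -25, 0, 0, 0, 0, 30, 28, -25, 0, 0, 0, 0, 30, 28, -25, 0, 0, 0, 0, 30, 0, 0, 0, 0, 0, 0, 30, 0, 0, 40, 0, 0, 0, 30, 0, 0, 40, 0, 0, 0, 30, 0, 0, 40, 0, 0, 0]'

```text
t: 5.85
tool_pos: [0.4016, -0.2706, 0.2836]
orientation: [0.0, 3.141, -0.001]
force: [0.6, -1.2, -2.0]
opening: 0.0397
gripper_force: 25.0
```

Request:
drive_tool --moves '[30, 0, 0, 12, 0, 0, 0, 30, 0, 0, 6, 0, 0, 0, 30, 0, 0, 2, 0, 0, 0, 30, 0, 0, 1, 0, 0, 0, 30, 0, 0, 0, 0, 0, 0]'

```text
t: 6.35
tool_pos: [0.4021, -0.2715, 0.2655]
orientation: [-0.0, 3.139, -0.003]
force: [-1.8, 0.2, -1.8]
opening: 0.0398
gripper_force: 25.0
```

Request:
drive_tool --moves '[30, 0, 0, 1, 0, 0, 0, 30, 0, 0, 0, 0, 0, 0]'

```text
t: 6.55
tool_pos: [0.4017, -0.2713, 0.2636]
orientation: [-0.0, 3.14, -0.002]
force: [0.3, 0.6, -0.3]
opening: 0.0395
gripper_force: 25.0
```

Request:
drive_tool --moves '[30, 0, 0, 1, 0, 0, 0, 30, 0, 0, 0, 0, 0, 0]'

```text
t: 6.75
tool_pos: [0.4019, -0.2714, 0.2636]
orientation: [-0.0, 3.14, -0.002]
force: [-3.1, 1.2, 9.9]
opening: 0.0394
gripper_force: 25.0
```

Request:
drive_tool --moves '[90, 0, 0, 0, 0, 0, 0, 90, 0, 0, 0, 0, 0, 0, 90, 0, 0, 0, 0, 0, 0, 90, 0, 0, 0, 0, 0, 0, 90, 0, 0, -24, 0, 0, 0, 90, 0, 0, -40, 0, 0, 0, 90, 0, 0, -40, 0, 0, 0, 90, 0, 0, -40, 0, 0, 0]'

```text
t: 7.55
tool_pos: [0.4011, -0.2707, 0.407]
orientation: [0.0, -3.141, -0.001]
force: [0.3, 0.1, 0.2]
opening: 0.0895
gripper_force: 0.0
```

Request:
drive_tool --moves '[90, -23.6, 35.6, 0, 0, 0, 0, 90, -23.6, 35.6, 0, 0, 0, 0, 90, -23.6, 35.6, 0, 0, 0, 0, 90, -23.6, 35.6, 0, 0, 0, 0, 90, -23.6, 35.6, 0, 0, 0, 0, 90, -23.6, 35.6, 0, 0, 0, 0, 90, -23.6, 35.6, 0, 0, 0, 0, 90, -23.6, 35.6, 0, 0, 0, 0]'

```text
t: 8.35
tool_pos: [0.5909, 0.0156, 0.4055]
orientation: [0.0, -3.141, 0.0]
force: [0.3, -0.3, 0.2]
opening: 0.0896
gripper_force: 0.0
```

```bash
cat > look.py <<'E'
import sys
from h import *
from plant import robot
n,name,u0,u1,v0,v1,f=sys.argv[1],sys.argv[2],*map(int,sys.argv[3:8])
c=robot.read_camera(n);pickle.dump(c,open(name+'.pkl','wb'))
cv2.imwrite(f'pics/{name}.png',cv2.convertScaleAbs(cv2.resize(c['color'][v0:v1,u0:u1,::-1],None,fx=f,fy=f,interpolation=3),alpha=1.4))
E
python3 look.py scene s2 160 420 100 300 3; python3 st.py
```

```text
8.4 [0.5927 0.0202 0.4049] [-0.0046  3.1408  0.005 ] [-4.2  3.9  0.2] [ 0.16  0.17 -0.05] 0.0901 0.0
```

View pics/s2.png

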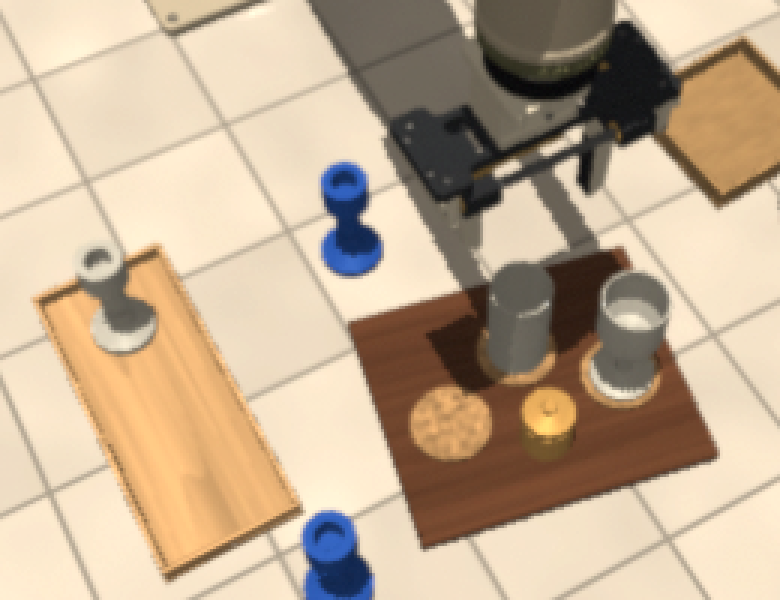

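The candlestick stands upright on the tray at crop (123,330). Its coaster is free at crop (451,423). The beaker is next.

```bash
python3 - <<'E'
from h import *
c=pickle.load(open('s2.pkl','rb'))
print(ray(c,160+451/3-.33,100+423/3-.33,.016))
P,m=cloud(c)
col=c['color'].astype(int)
E
```

```text
[ 0.62332884 -0.07078173  0.016     ]
```

Request:
drive_tool --moves '[90, 0, 0, 35, 0, 0, 0, 90, 0, 0, 45, 0, 0, 0, 90, 0, 0, 45, 0, 0, 0, 90, 0, 0, 22, 0, 0, 0, 90, 0, 0, 0, 0, 0, 0, 44, 0, 0, 0, 0, 0, 0, 44, 0, 0, 0, 0, 0, 0, 44, 0, 0, 0, 0, 0, 0]' --grip_force 20

```text
t: 9.2
tool_pos: [0.5912, 0.0138, 0.2613]
orientation: [-0.0, 3.138, -0.0]
force: [0.1, 0.8, 0.6]
opening: 0.0705
gripper_force: 0.0
```

Request:
drive_tool --moves '[44, 0, 0, 0, 0, 0, 0, 44, 0, 0, 0, 0, 0, 0, 44, 0, 0, 0, 0, 0, 0, 44, 0, 0, 0, 0, 0, 0, 44, 0, 0, 0, 0, 0, 0]'

```text
t: 9.7
tool_pos: [0.5905, 0.0138, 0.2595]
orientation: [-0.0, 3.14, -0.0]
force: [-0.5, -0.6, 5.4]
opening: 0.0516
gripper_force: 20.0
```

Request:
drive_tool --moves '[44, 0, 0, -20, 0, 0, 0, 44, 0, 0, -40, 0, 0, 0, 44, 0, 0, -40, 0, 0, 0, 44, 0, 0, -30, 0, 0, 0, 44, 12.5, -35.7, 0, 0, 0, 0, 44, 12.5, -35.7, 0, 0, 0, 0, 44, 12.5, -35.7, 0, 0, 0, 0, 44, 12.5, -35.7, 0, 0, 0, 0]' --grip_force 25

```text
t: 10.5
tool_pos: [0.5393, -0.13, 0.3879]
orientation: [0.001, -3.14, -0.001]
force: [1.0, -0.1, -1.5]
opening: 0.0518
gripper_force: 25.0
```

Request:
drive_tool --moves '[44, 12.5, -35.7, 0, 0, 0, 0, 44, 12.5, -35.7, 0, 0, 0, 0, 44, 12.5, -35.7, 0, 0, 0, 0, 44, 12.5, -35.7, 0, 0, 0, 0, 44, 0, 0, 0, 0, 0, 0, 44, 0, 0, 40, 0, 0, 0, 44, 0, 0, 40, 0, 0, 0, 44, 0, 0, 40, 0, 0, 0]'

```text
t: 11.3
tool_pos: [0.49, -0.2711, 0.2671]
orientation: [-0.0, -3.142, -0.001]
force: [-0.1, 0.6, -2.9]
opening: 0.0515
gripper_force: 25.0
```

Request:
drive_tool --moves '[44, 0, 0, 12, 0, 0, 0, 44, 0, 0, 6, 0, 0, 0, 44, 0, 0, 3, 0, 0, 0, 44, 0, 0, 0, 0, 0, 0, 44, 0, 0, 0, 0, 0, 0]'

```text
t: 11.8
tool_pos: [0.491, -0.2722, 0.2498]
orientation: [-0.0, 3.139, -0.003]
force: [0.2, 0.4, -2.2]
opening: 0.0511
gripper_force: 25.0
```

Request:
drive_tool --moves '[44, 0, 0, 1, 0, 0, 0, 44, 0, 0, 0, 0, 0, 0, 44, 0, 0, 1, 0, 0, 0, 44, 0, 0, 0, 0, 0, 0]'

```text
t: 12.2
tool_pos: [0.491, -0.2723, 0.2485]
orientation: [-0.0, 3.139, -0.003]
force: [-4.0, 2.3, 13.7]
opening: 0.0518
gripper_force: 25.0
```

Request:
drive_tool --moves '[93, 0, 0, 0, 0, 0, 0, 93, 0, 0, 0, 0, 0, 0, 93, 0, 0, 0, 0, 0, 0, 93, 0, 0, 0, 0, 0, 0, 93, 0, 0, -30, 0, 0, 0, 93, 0, 0, -40, 0, 0, 0, 93, 0, 0, -45, 0, 0, 0, 93, 0, 0, -45, 0, 0, 0]'

```text
t: 13.0
tool_pos: [0.4899, -0.2715, 0.4068]
orientation: [0.0, -3.141, -0.001]
force: [1.1, -0.0, 0.2]
opening: 0.0932
gripper_force: 0.0
```

Request:
drive_tool --moves '[93, -20.4, 44, 0, 0, 0, 0, 93, -20.4, 44, 0, 0, 0, 0, 93, -20.4, 44, 0, 0, 0, 0, 93, -20.4, 44, 0, 0, 0, 0, 93, -20.4, 44, 0, 0, 0, 0, 93, -20.4, 44, 0, 0, 0, 0, 93, -20.4, 44, 0, 0, 0, 0, 93, -20.4, 44, 0, 0, 0, 0]'

```text
t: 13.8
tool_pos: [0.6538, 0.0822, 0.4054]
orientation: [0.0, -3.141, 0.0]
force: [0.7, -0.2, 0.8]
opening: 0.093
gripper_force: 0.0
```

Request:
drive_tool --moves '[93, 0, 0, 0, 0, 0, 0, 93, 0, 0, 0, 0, 0, 0]'

```text
t: 14.0
tool_pos: [0.6535, 0.0816, 0.4047]
orientation: [0.004, -3.14, 0.001]
force: [-0.1, -0.5, -0.7]
opening: 0.0928
gripper_force: 0.0
```

```bash
python3 look.py scene s3 160 420 100 300 3; python3 st.py
```

```text
14.05 [0.6533 0.0804 0.4051] [ 1.4000e-03 -3.1405e+00  8.0000e-04] [-0.1 -0.5 -0. ] [ 0.06  0.03 -0.02] 0.0934 0.0
```

View pics/s3.png

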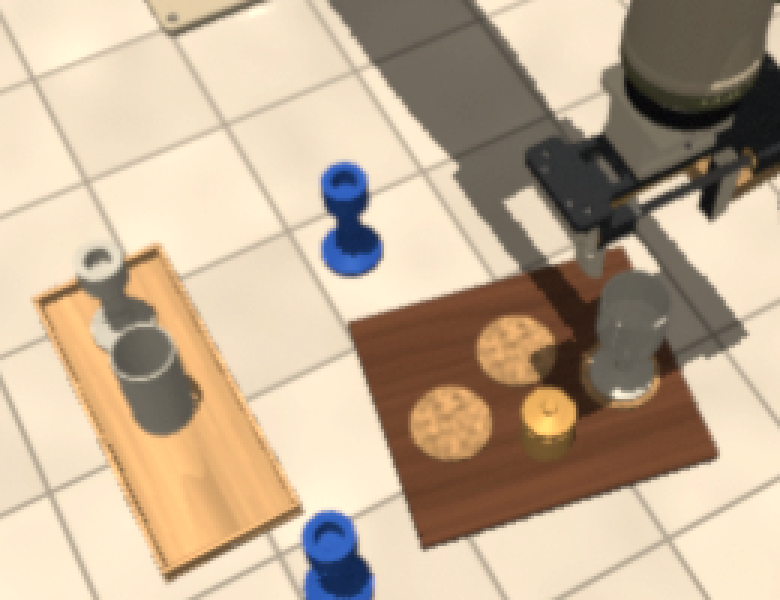

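Candlestick (123,330) and beaker (160,390) stand upright on the tray, and two coasters are free at (451,423) and (516,349). I'll pick the goblet now.

Request:
drive_tool --moves '[93, 0, 0, 40, 0, 0, 0, 93, 0, 0, 45, 0, 0, 0, 93, 0, 0, 30, 0, 0, 0, 93, 0, 0, 12, 0, 0, 0, 93, 0, 0, 0, 0, 0, 0, 48, 0, 0, 0, 0, 0, 0, 48, 0, 0, 0, 0, 0, 0, 48, 0, 0, 0, 0, 0, 0]' --grip_force 20

```text
t: 14.85
tool_pos: [0.6542, 0.0802, 0.2813]
orientation: [-0.0, 3.138, 0.0]
force: [-0.2, -0.2, -1.0]
opening: 0.0737
gripper_force: 0.0
```

Request:
drive_tool --moves '[48, 0, 0, 0, 0, 0, 0, 48, 0, 0, 0, 0, 0, 0, 48, 0, 0, 0, 0, 0, 0, 48, 0, 0, 0, 0, 0, 0, 48, 0, 0, 0, 0, 0, 0]'

```text
t: 15.35
tool_pos: [0.6535, 0.0803, 0.2793]
orientation: [-0.0, 3.141, 0.0]
force: [-0.8, -0.3, 5.4]
opening: 0.0557
gripper_force: 20.0
```

Request:
drive_tool --moves '[48, 0, 0, -20, 0, 0, 0, 48, 0, 0, -40, 0, 0, 0, 48, 0, 0, -40, 0, 0, 0, 48, 0, 0, -30, 0, 0, 0, 48, 8, -22, 0, 0, 0, 0, 48, 8, -44, 0, 0, 0, 0, 48, 9, -44, 0, 0, 0, 0, 48, 10, -44, 0, 0, 0, 0]' --grip_force 25

```text
t: 16.15
tool_pos: [0.6177, -0.0748, 0.4075]
orientation: [0.002, -3.14, -0.001]
force: [1.8, -0.3, -2.4]
opening: 0.0558
gripper_force: 25.0
```

Request:
drive_tool --moves '[48, 10, -44, 0, 0, 0, 0, 48, 9, -44, 0, 0, 0, 0, 48, 8, -44, 0, 0, 0, 0, 48, 8, -44, 0, 0, 0, 0, 48, 3, -22, 0, 0, 0, 0, 48, 0, 0, 40, 0, 0, 0, 48, 0, 0, 40, 0, 0, 0, 48, 0, 0, 40, 0, 0, 0]'

```text
t: 16.95
tool_pos: [0.5798, -0.272, 0.2864]
orientation: [-0.001, -3.141, -0.001]
force: [0.1, 0.2, -3.2]
opening: 0.056
gripper_force: 25.0
```

Request:
drive_tool --moves '[48, 0, 0, 12, 0, 0, 0, 48, 0, 0, 6, 0, 0, 0, 48, 0, 0, 3, 0, 0, 0, 48, 0, 0, 1, 0, 0, 0, 48, 0, 0, 0, 0, 0, 0, 48, 0, 0, 1, 0, 0, 0, 48, 0, 0, 0, 0, 0, 0]'

```text
t: 17.65
tool_pos: [0.5812, -0.2721, 0.2683]
orientation: [-0.0, 3.138, -0.003]
force: [-0.5, 1.3, 4.2]
opening: 0.0554
gripper_force: 25.0
```

Request:
drive_tool --moves '[93, 0, 0, 0, 0, 0, 0, 93, 0, 0, 0, 0, 0, 0, 93, 0, 0, 0, 0, 0, 0, 93, 0, 0, 0, 0, 0, 0, 93, 0, 0, -20, 0, 0, 0, 93, 0, 0, -40, 0, 0, 0, 93, 0, 0, -40, 0, 0, 0, 93, 0, 0, -40, 0, 0, 0]'

```text
t: 18.45
tool_pos: [0.5802, -0.2716, 0.4069]
orientation: [0.0, -3.141, -0.001]
force: [1.2, -0.1, 0.3]
opening: 0.0928
gripper_force: 0.0
```

Request:
drive_tool --moves '[93, -15.5, 44.2, 0, 0, 0, 0, 93, -15.5, 44.2, 0, 0, 0, 0, 93, -15.5, 44.2, 0, 0, 0, 0, 93, -15.5, 44.2, 0, 0, 0, 0, 93, -15.5, 44.2, 0, 0, 0, 0, 93, -15.5, 44, 0, 0, 0, 0, 93, 0, 0, 0, 0, 0, 0, 93, 0, 0, 0, 0, 0, 0]'

```text
t: 19.25
tool_pos: [0.6735, -0.0055, 0.4053]
orientation: [0.004, -3.141, 0.0]
force: [-0.6, 0.1, 0.0]
opening: 0.0932
gripper_force: 0.0
```

```bash
python3 look.py scene s4 160 420 100 300 3; python3 st.py
```

```text
19.3 [ 0.6733 -0.0068  0.4054] [ 1.400e-03 -3.141e+00  7.000e-04] [ 0.3  0.1 -0.3] [-0.02 -0.01  0.  ] 0.0928 0.0
```

View pics/s4.png

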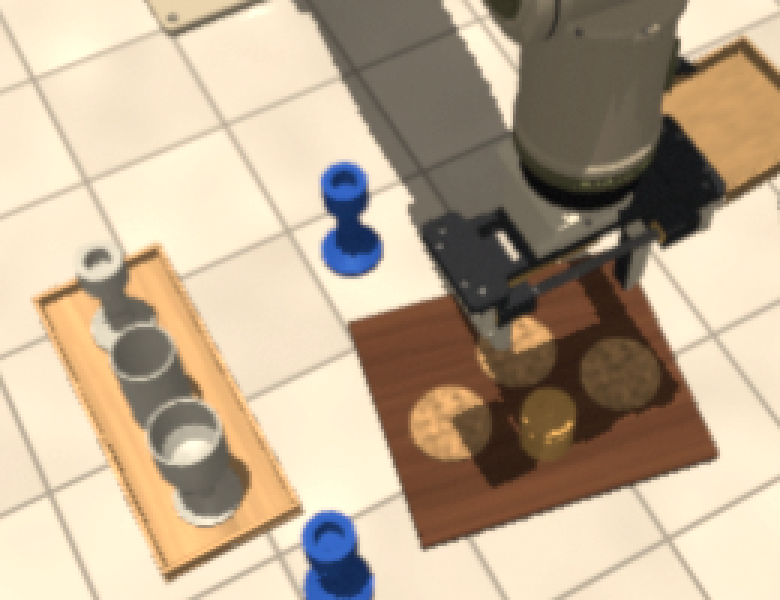

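All three stand upright on the tray: candlestick (123,330), beaker (160,390) and goblet (208,500). The jar is free at (548,425). I'll pick it now.

Request:
drive_tool --moves '[93, 0, 0, 45, 0, 0, 0, 93, 0, 0, 45, 0, 0, 0, 93, 0, 0, 45, 0, 0, 0, 93, 0, 0, 36, 0, 0, 0, 93, 0, 0, 25, 0, 0, 0, 93, 0, 0, 0, 0, 0, 0, 36, 0, 0, 0, 0, 0, 0, 36, 0, 0, 0, 0, 0, 0]' --grip_force 20

```text
t: 20.1
tool_pos: [0.6744, -0.0077, 0.2125]
orientation: [0.001, 3.138, -0.001]
force: [-0.4, 0.1, -0.4]
opening: 0.0817
gripper_force: 0.0
```

Request:
drive_tool --moves '[36, 0, 0, 0, 0, 0, 0, 36, 0, 0, 0, 0, 0, 0, 36, 0, 0, 0, 0, 0, 0, 36, 0, 0, 0, 0, 0, 0, 36, 0, 0, 0, 0, 0, 0, 36, 0, 0, 0, 0, 0, 0, 36, 0, 0, 0, 0, 0, 0, 36, 0, 0, 0, 0, 0, 0]'

```text
t: 20.9
tool_pos: [0.6734, -0.0066, 0.2099]
orientation: [-0.0, 3.141, 0.0]
force: [-0.3, 0.7, 3.8]
opening: 0.0439
gripper_force: 20.0
```

Request:
drive_tool --moves '[36, 0, 0, -20, 0, 0, 0, 36, 0, 0, -40, 0, 0, 0, 36, 0, 0, -40, 0, 0, 0, 36, 0, 0, -40, 0, 0, 0, 36, 12, 18, 0, 0, 0, 0, 36, 23, 36, 0, 0, 0, 0, 36, 23, 36, 0, 0, 0, 0, 36, 23, 36, 0, 0, 0, 0]' --grip_force 25

```text
t: 21.7
tool_pos: [0.5912, 0.1201, 0.3491]
orientation: [-0.001, -3.141, 0.0]
force: [0.9, 1.2, -0.9]
opening: 0.0434
gripper_force: 25.0
```

Request:
drive_tool --moves '[36, 23, 36, 0, 0, 0, 0, 36, 23, 36, 0, 0, 0, 0, 36, 23, 36, 0, 0, 0, 0, 36, 23, 36, 0, 0, 0, 0, 36, 23, 36, 0, 0, 0, 0, 36, 12, 18, 0, 0, 0, 0, 36, 0, 0, 0, 0, 0, 0, 36, 0, 0, 0, 0, 0, 0]'

```text
t: 22.5
tool_pos: [0.4651, 0.3173, 0.3494]
orientation: [0.002, -3.141, 0.001]
force: [0.2, -0.4, -1.5]
opening: 0.0434
gripper_force: 25.0
```

```bash
python3 look.py scene s5 220 500 60 260 2; python3 st.py
```

```text
22.55 [0.4656 0.3168 0.3494] [ 3.0000e-04 -3.1415e+00  1.1000e-03] [ 0.3 -0.6 -0.6] [ 0.02 -0.01 -0.03] 0.0431 24.999733865261078
```

View pics/s5.png

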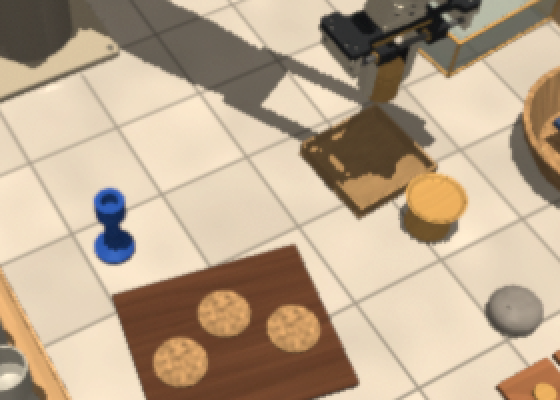

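The jar hangs over the gift box (floor around crop (370,160)), with the dish untouched at (433,205). I'll lower it.

Request:
drive_tool --moves '[36, 0, 0, 45, 0, 0, 0, 36, 0, 0, 45, 0, 0, 0, 36, 0, 0, 35, 0, 0, 0, 36, 0, 0, 14, 0, 0, 0, 36, 0, 0, 6, 0, 0, 0, 36, 0, 0, 2, 0, 0, 0, 36, 0, 0, 0, 0, 0, 0, 36, 0, 0, 0, 0, 0, 0]'

```text
t: 23.35
tool_pos: [0.4663, 0.3177, 0.2048]
orientation: [0.0, 3.139, 0.003]
force: [-1.4, 0.6, -1.7]
opening: 0.0438
gripper_force: 25.0
```

Request:
drive_tool --moves '[36, 0, 0, 1, 0, 0, 0, 36, 0, 0, 0, 0, 0, 0, 36, 0, 0, 1, 0, 0, 0, 36, 0, 0, 0, 0, 0, 0]'

```text
t: 23.75
tool_pos: [0.4656, 0.3175, 0.2019]
orientation: [-0.0, 3.141, 0.001]
force: [-2.4, -1.8, 7.4]
opening: 0.0435
gripper_force: 25.0
```

Request:
drive_tool --moves '[60, 0, 0, 0, 0, 0, 0, 60, 0, 0, 0, 0, 0, 0, 60, 0, 0, 0, 0, 0, 0, 60, 0, 0, -25, 0, 0, 0, 60, 0, 0, -45, 0, 0, 0, 60, 0, 0, -45, 0, 0, 0, 60, 0, 0, -45, 0, 0, 0, 93, 0, 0, -45, 0, 0, 0]'

```text
t: 24.55
tool_pos: [0.465, 0.3171, 0.4074]
orientation: [0.0, -3.142, 0.0]
force: [0.9, 0.3, -0.3]
opening: 0.0642
gripper_force: 0.0
```

Request:
drive_tool --moves '[93, -5, -25, 0, 0, 0, 0, 93, -9, -45, 0, 0, 0, 0, 93, -9, -45, 0, 0, 0, 0, 93, -9, -45, 0, 0, 0, 0, 93, -9, -45, 0, 0, 0, 0, 93, -9, -45, 0, 0, 0, 0, 93, -9, -45, 0, 0, 0, 0, 93, -9, -45, 0, 0, 0, 0]'

```text
t: 25.35
tool_pos: [0.5333, -0.0246, 0.4058]
orientation: [-0.0, 3.141, 0.0]
force: [0.5, -0.2, 0.6]
opening: 0.0927
gripper_force: 0.0
```

Request:
drive_tool --moves '[93, -9, -45, 0, 0, 0, 0, 93, -9, -45, 0, 0, 0, 0, 93, -9, -45, 0, 0, 0, 0, 93, -9, -45, 0, 0, 0, 0, 93, -9, -45, 0, 0, 0, 0, 93, -2, -24, 0, 0, 0, 0, 93, 0, 0, 0, 0, 0, 0, 93, 0, 0, 0, 0, 0, 0]'

```text
t: 26.15
tool_pos: [0.5803, -0.272, 0.4051]
orientation: [-0.002, -3.141, -0.001]
force: [0.5, 0.5, 0.2]
opening: 0.0933
gripper_force: 0.0
```

```bash
python3 look.py scene s6 160 500 100 300 2; python3 st.py
```

```text
26.2 [ 0.5804 -0.2712  0.4054] [ 1.0000e-04 -3.1411e+00 -1.2000e-03] [0.3 0.2 0.6] [ 0.02 -0.04 -0.  ] 0.0931 0.0
```

View pics/s6.png

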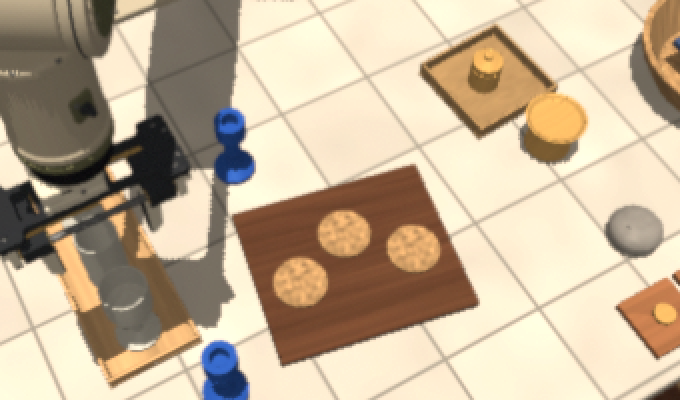

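The jar stands upright in the gift box at crop (487,72), and the dish is in place. All three coasters are free at (300,282), (344,233) and (413,248), so I'll measure their centres precisely for the return.

```bash
python3 - <<'E'
from h import *
from plant import robot
t=robot.read_camera('top');s=pickle.load(open('s6.pkl','rb'))
for n,c in(('top',t),('scene',s)):
    P,m=cloud(c);im=c['color'].astype(int)
    for w in[(.6532,.080),(.590,.0136),(.6252,-.0712)]:
        r=np.hypot(P[...,0]-w[0],P[...,1]-w[1])<.042
        g=im[...,0];th=cv2.threshold(g[r].astype(np.uint8),0,255,cv2.THRESH_OTSU)[0]
        k=(r&(g>th)).astype(np.uint8)
        cn=max(cv2.findContours(k,cv2.RETR_EXTERNAL,cv2.CHAIN_APPROX_NONE)[0],key=cv2.contourArea)
        q=np.array([ray(c,*p[0],.016)[:2] for p in cn],np.float32)
        A=np.c_[2*q,np.ones(len(q))];x=np.linalg.lstsq(A,(q**2).sum(1),rcond=None)[0]
        print(n,w,x[:2].round(4),np.sqrt(x[2]+x[0]**2+x[1]**2).round(4))
E
```

```text
top (0.6532, 0.08) [0.6544 0.0789] 0.033
top (0.59, 0.0136) [0.5925 0.0122] 0.0329
top (0.6252, -0.0712) [ 0.6262 -0.0708] 0.0329
scene (0.6532, 0.08) [0.6506 0.079 ] 0.0324
scene (0.59, 0.0136) [0.5882 0.012 ] 0.0328
scene (0.6252, -0.0712) [ 0.6225 -0.0708] 0.0328
```

Request:
drive_tool --moves '[93, 0, 0, 40, 0, 0, 0, 93, 0, 0, 45, 0, 0, 0, 93, 0, 0, 40, 0, 0, 0, 93, 0, 0, 14, 0, 0, 0, 93, 0, 0, 0, 0, 0, 0, 48, 0, 0, 0, 0, 0, 0, 48, 0, 0, 0, 0, 0, 0, 48, 0, 0, 0, 0, 0, 0]' --grip_force 20

```text
t: 27.05
tool_pos: [0.5813, -0.2722, 0.2696]
orientation: [-0.0, 3.138, -0.003]
force: [0.7, -0.1, 0.1]
opening: 0.0737
gripper_force: 0.0
```

Request:
drive_tool --moves '[48, 0, 0, 0, 0, 0, 0, 48, 0, 0, 0, 0, 0, 0, 48, 0, 0, 0, 0, 0, 0, 48, 0, 0, 0, 0, 0, 0, 48, 0, 0, 0, 0, 0, 0]'

```text
t: 27.55
tool_pos: [0.5806, -0.272, 0.2675]
orientation: [0.0, 3.141, -0.001]
force: [-0.5, -0.3, 5.3]
opening: 0.0559
gripper_force: 20.0
```

Request:
drive_tool --moves '[48, 0, 0, -22, 0, 0, 0, 48, 0, 0, -40, 0, 0, 0, 48, 0, 0, -40, 0, 0, 0, 48, 0, 0, -40, 0, 0, 0, 48, -4, 22, 0, 0, 0, 0, 48, -9, 44, 0, 0, 0, 0, 48, -9, 44, 0, 0, 0, 0, 48, -9, 44, 0, 0, 0, 0]' --grip_force 25

```text
t: 28.35
tool_pos: [0.6111, -0.1163, 0.4074]
orientation: [-0.001, -3.139, -0.001]
force: [0.5, 0.8, -1.9]
opening: 0.0558
gripper_force: 25.0
```

Request:
drive_tool --moves '[48, -9, 44, 0, 0, 0, 0, 48, -9, 44, 0, 0, 0, 0, 48, -9, 44, 0, 0, 0, 0, 48, -9, 44, 0, 0, 0, 0, 48, -6, 22, 0, 0, 0, 0, 48, 0, 0, 0, 0, 0, 0, 48, 0, 0, 40, 0, 0, 0, 48, 0, 0, 40, 0, 0, 0]'

```text
t: 29.15
tool_pos: [0.6537, 0.0799, 0.3287]
orientation: [-0.001, 3.139, -0.0]
force: [1.1, 0.0, -3.6]
opening: 0.0552
gripper_force: 25.0
```

Request:
drive_tool --moves '[48, 0, 0, 30, 0, 0, 0, 48, 0, 0, 12, 0, 0, 0, 48, 0, 0, 5, 0, 0, 0, 48, 0, 0, 2, 0, 0, 0, 48, 0, 0, 0, 0, 0, 0, 48, 0, 0, 1, 0, 0, 0, 48, 0, 0, 0, 0, 0, 0]'

```text
t: 29.85
tool_pos: [0.6538, 0.0803, 0.2802]
orientation: [-0.0, 3.139, 0.0]
force: [-0.6, -0.6, -2.8]
opening: 0.0559
gripper_force: 25.0
```

Request:
drive_tool --moves '[48, 0, 0, 1, 0, 0, 0, 48, 0, 0, 0, 0, 0, 0, 48, 0, 0, 0, 0, 0, 0]'

```text
t: 30.15
tool_pos: [0.6536, 0.0803, 0.2785]
orientation: [-0.0, 3.14, 0.0]
force: [0.4, 0.4, 0.3]
opening: 0.0556
gripper_force: 25.0
```

Request:
drive_tool --moves '[48, 0, 0, 1, 0, 0, 0, 48, 0, 0, 0, 0, 0, 0, 48, 0, 0, 0, 0, 0, 0]'

```text
t: 30.45
tool_pos: [0.6538, 0.0803, 0.2784]
orientation: [-0.0, 3.14, 0.0]
force: [-2.8, 0.3, 5.8]
opening: 0.0556
gripper_force: 25.0
```

Request:
drive_tool --moves '[93, 0, 0, 0, 0, 0, 0, 93, 0, 0, 0, 0, 0, 0, 93, 0, 0, 0, 0, 0, 0, 93, 0, 0, 0, 0, 0, 0, 93, 0, 0, -20, 0, 0, 0, 93, 0, 0, -40, 0, 0, 0, 93, 0, 0, -40, 0, 0, 0, 93, 0, 0, -29, 0, 0, 0]'

```text
t: 31.25
tool_pos: [0.6535, 0.0803, 0.4087]
orientation: [-0.0, 3.139, 0.0]
force: [0.1, 0.5, 0.7]
opening: 0.0927
gripper_force: 0.0
```

Request:
drive_tool --moves '[93, 20.4, -44, 0, 0, 0, 0, 93, 20.4, -44, 0, 0, 0, 0, 93, 20.4, -44, 0, 0, 0, 0, 93, 20.4, -44, 0, 0, 0, 0, 93, 20.4, -44, 0, 0, 0, 0, 93, 20.4, -44, 0, 0, 0, 0, 93, 20.4, -44, 0, 0, 0, 0, 93, 20.4, -44, 0, 0, 0, 0]'

```text
t: 32.05
tool_pos: [0.489, -0.2733, 0.4058]
orientation: [-0.0, 3.141, -0.0]
force: [0.7, 0.1, -0.6]
opening: 0.093
gripper_force: 0.0
```

Request:
drive_tool --moves '[93, 0, 0, 0, 0, 0, 0, 93, 0, 0, 0, 0, 0, 0]'

```text
t: 32.25
tool_pos: [0.4897, -0.2726, 0.4056]
orientation: [0.004, 3.142, 0.001]
force: [0.7, 0.7, 0.2]
opening: 0.0928
gripper_force: 0.0
```

```bash
python3 look.py scene s7 160 420 100 300 3; python3 st.py
```

```text
32.3 [ 0.4902 -0.2716  0.4057] [1.3000e-03 3.1414e+00 9.0000e-04] [0.1 0.6 0.7] [0.04 0.03 0.  ] 0.0929 0.0
```

View pics/s7.png

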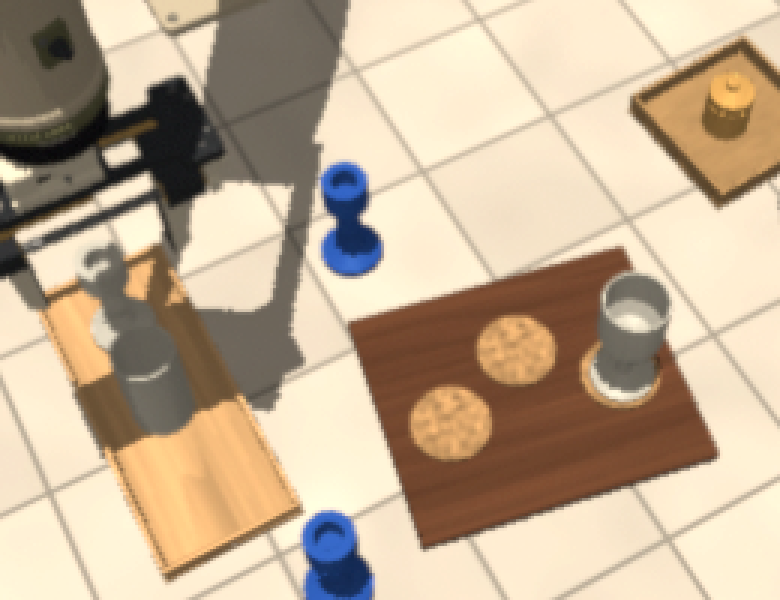

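The goblet is back and centred on its coaster at (620,380). The gripper is over the beaker, so I'll pick that next.

Request:
drive_tool --moves '[93, 0, 0, 40, 0, 0, 0, 93, 0, 0, 45, 0, 0, 0, 93, 0, 0, 45, 0, 0, 0, 93, 0, 0, 29, 0, 0, 0, 93, 0, 0, 0, 0, 0, 0, 44, 0, 0, 0, 0, 0, 0, 44, 0, 0, 0, 0, 0, 0, 44, 0, 0, 0, 0, 0, 0]' --grip_force 20

```text
t: 33.1
tool_pos: [0.4914, -0.2721, 0.2495]
orientation: [-0.001, 3.138, -0.004]
force: [0.2, 0.8, 0.4]
opening: 0.0735
gripper_force: 0.0
```

Request:
drive_tool --moves '[44, 0, 0, 0, 0, 0, 0, 44, 0, 0, 0, 0, 0, 0, 44, 0, 0, 0, 0, 0, 0, 44, 0, 0, 0, 0, 0, 0, 44, 0, 0, 0, 0, 0, 0, 44, 0, 0, 0, 0, 0, 0]'

```text
t: 33.7
tool_pos: [0.4904, -0.272, 0.2473]
orientation: [0.0, 3.141, -0.001]
force: [0.3, -1.2, 5.9]
opening: 0.0515
gripper_force: 20.0
```

Request:
drive_tool --moves '[44, 0, 0, -22, 0, 0, 0, 44, 0, 0, -40, 0, 0, 0, 44, 0, 0, -40, 0, 0, 0, 44, 0, 0, -40, 0, 0, 0, 44, -12.5, 35.7, 0, 0, 0, 0, 44, -12.5, 35.7, 0, 0, 0, 0, 44, -12.5, 35.7, 0, 0, 0, 0, 44, -12.5, 35.7, 0, 0, 0, 0]' --grip_force 25

```text
t: 34.5
tool_pos: [0.5401, -0.1276, 0.3878]
orientation: [-0.001, -3.14, -0.001]
force: [0.0, -0.6, -2.1]
opening: 0.0514
gripper_force: 25.0
```

Request:
drive_tool --moves '[44, -12.5, 35.7, 0, 0, 0, 0, 44, -12.5, 35.7, 0, 0, 0, 0, 44, -12.5, 35.7, 0, 0, 0, 0, 44, -12.5, 35.7, 0, 0, 0, 0, 44, 0, 0, 0, 0, 0, 0, 44, 0, 0, 0, 0, 0, 0, 44, 0, 0, 40, 0, 0, 0, 44, 0, 0, 40, 0, 0, 0]'

```text
t: 35.3
tool_pos: [0.5905, 0.0126, 0.3092]
orientation: [0.002, 3.138, -0.001]
force: [1.2, -0.5, -3.2]
opening: 0.0517
gripper_force: 25.0
```

Request:
drive_tool --moves '[44, 0, 0, 30, 0, 0, 0, 44, 0, 0, 12, 0, 0, 0, 44, 0, 0, 5, 0, 0, 0, 44, 0, 0, 3, 0, 0, 0, 44, 0, 0, 0, 0, 0, 0, 44, 0, 0, 1, 0, 0, 0, 44, 0, 0, 0, 0, 0, 0, 44, 0, 0, 0, 0, 0, 0]'

```text
t: 36.1
tool_pos: [0.5905, 0.0139, 0.2585]
orientation: [-0.0, 3.14, -0.0]
force: [0.3, 0.6, -1.1]
opening: 0.0515
gripper_force: 25.0
```

Request:
drive_tool --moves '[44, 0, 0, 1, 0, 0, 0, 44, 0, 0, 0, 0, 0, 0, 44, 0, 0, 0, 0, 0, 0]'

```text
t: 36.4
tool_pos: [0.5906, 0.0138, 0.2583]
orientation: [-0.0, 3.14, -0.0]
force: [-2.5, -1.2, 6.9]
opening: 0.0518
gripper_force: 25.0
```

Request:
drive_tool --moves '[88, 0, 0, 0, 0, 0, 0, 88, 0, 0, 0, 0, 0, 0, 88, 0, 0, 0, 0, 0, 0, 88, 0, 0, 0, 0, 0, 0, 88, 0, 0, -25, 0, 0, 0, 88, 0, 0, -40, 0, 0, 0, 88, 0, 0, -44, 0, 0, 0, 88, 0, 0, -40, 0, 0, 0]'

```text
t: 37.2
tool_pos: [0.59, 0.0139, 0.4075]
orientation: [-0.0, 3.141, -0.0]
force: [1.2, 0.2, 0.4]
opening: 0.088
gripper_force: 0.0
```

Request:
drive_tool --moves '[88, 23.6, -35.6, 0, 0, 0, 0, 88, 23.6, -35.6, 0, 0, 0, 0, 88, 23.6, -35.6, 0, 0, 0, 0, 88, 23.6, -35.6, 0, 0, 0, 0, 88, 23.6, -35.6, 0, 0, 0, 0, 88, 23.6, -35.6, 0, 0, 0, 0, 88, 23.6, -35.6, 0, 0, 0, 0, 88, 23.6, -35.6, 0, 0, 0, 0]'

```text
t: 38.0
tool_pos: [0.4002, -0.2721, 0.4059]
orientation: [-0.0, 3.141, -0.0]
force: [0.6, 0.2, -0.3]
opening: 0.0882
gripper_force: 0.0
```

Request:
drive_tool --moves '[88, 0, 0, 0, 0, 0, 0, 88, 0, 0, 0, 0, 0, 0, 88, 0, 0, 40, 0, 0, 0, 88, 0, 0, 45, 0, 0, 0, 88, 0, 0, 40, 0, 0, 0, 88, 0, 0, 18, 0, 0, 0, 88, 0, 0, 0, 0, 0, 0, 30, 0, 0, 0, 0, 0, 0]' --grip_force 20

```text
t: 38.8
tool_pos: [0.4022, -0.2702, 0.2632]
orientation: [-0.003, 3.142, 0.0]
force: [1.1, 0.1, 1.6]
opening: 0.0837
gripper_force: 0.0
```

Request:
drive_tool --moves '[30, 0, 0, 0, 0, 0, 0, 30, 0, 0, 0, 0, 0, 0, 30, 0, 0, 0, 0, 0, 0, 30, 0, 0, 0, 0, 0, 0, 30, 0, 0, 0, 0, 0, 0, 30, 0, 0, 0, 0, 0, 0, 30, 0, 0, 0, 0, 0, 0, 30, 0, 0, 0, 0, 0, 0]'

```text
t: 39.6
tool_pos: [0.4014, -0.2711, 0.2629]
orientation: [-0.0, 3.141, -0.0]
force: [-0.5, 0.1, 2.2]
opening: 0.0398
gripper_force: 20.0
```

Request:
drive_tool --moves '[30, 0, 0, -22, 0, 0, 0, 30, 0, 0, -40, 0, 0, 0, 30, 0, 0, -40, 0, 0, 0, 30, 0, 0, -40, 0, 0, 0, 30, -28, 25, 0, 0, 0, 0, 30, -28, 25, 0, 0, 0, 0, 30, -28, 25, 0, 0, 0, 0, 30, -28, 25, 0, 0, 0, 0]' --grip_force 25

```text
t: 40.4
tool_pos: [0.5141, -0.1699, 0.4043]
orientation: [-0.001, -3.141, -0.0]
force: [0.0, -0.3, -1.9]
opening: 0.0398
gripper_force: 25.0
```

Request:
drive_tool --moves '[30, -28, 25, 0, 0, 0, 0, 30, -28, 25, 0, 0, 0, 0, 30, -28, 25, 0, 0, 0, 0, 30, -28, 25, 0, 0, 0, 0, 30, 0, 0, 0, 0, 0, 0, 30, 0, 0, 0, 0, 0, 0, 30, 0, 0, 40, 0, 0, 0, 30, 0, 0, 40, 0, 0, 0]'

```text
t: 41.2
tool_pos: [0.6254, -0.0719, 0.3256]
orientation: [0.001, 3.138, -0.002]
force: [0.4, 0.3, -2.4]
opening: 0.0398
gripper_force: 25.0
```

Request:
drive_tool --moves '[30, 0, 0, 30, 0, 0, 0, 30, 0, 0, 12, 0, 0, 0, 30, 0, 0, 5, 0, 0, 0, 30, 0, 0, 3, 0, 0, 0, 30, 0, 0, 0, 0, 0, 0, 30, 0, 0, 1, 0, 0, 0, 30, 0, 0, 0, 0, 0, 0, 30, 0, 0, 0, 0, 0, 0]'

```text
t: 42.0
tool_pos: [0.6256, -0.0709, 0.2746]
orientation: [-0.0, 3.14, -0.0]
force: [0.7, -0.7, -2.4]
opening: 0.0392
gripper_force: 25.0
```

Request:
drive_tool --moves '[30, 0, 0, 1, 0, 0, 0, 30, 0, 0, 0, 0, 0, 0, 30, 0, 0, 1, 0, 0, 0, 30, 0, 0, 0, 0, 0, 0]'

```text
t: 42.4
tool_pos: [0.6259, -0.0711, 0.2739]
orientation: [-0.0, 3.139, -0.001]
force: [-4.1, 0.1, 10.9]
opening: 0.0397
gripper_force: 25.0
```

Request:
drive_tool --moves '[80, 0, 0, 0, 0, 0, 0, 80, 0, 0, 0, 0, 0, 0, 80, 0, 0, 0, 0, 0, 0, 80, 0, 0, 0, 0, 0, 0, 80, 0, 0, -25, 0, 0, 0, 80, 0, 0, -40, 0, 0, 0, 80, 0, 0, -40, 0, 0, 0, 80, 0, 0, -40, 0, 0, 0]'

```text
t: 43.2
tool_pos: [0.6251, -0.0709, 0.4178]
orientation: [0.0, -3.141, -0.0]
force: [0.3, -0.9, 0.1]
opening: 0.0798
gripper_force: 0.0
```

Request:
drive_tool --moves '[80, 25, -30, 0, 0, 0, 0, 80, 25, -30, 0, 0, 0, 0, 80, 25, -30, 0, 0, 0, 0, 80, 25, -30, 0, 0, 0, 0, 80, 25, -30, 0, 0, 0, 0, 80, 25, -30, 0, 0, 0, 0, 80, 25, -30, 0, 0, 0, 0, 80, 0, 0, 0, 0, 0, 0]'

```text
t: 44.0
tool_pos: [0.448, -0.2839, 0.4167]
orientation: [-0.007, -3.141, 0.002]
force: [0.3, 0.2, 0.3]
opening: 0.0802
gripper_force: 0.0
```

```bash
python3 look.py scene s8 160 500 100 300 2; python3 - <<'E'
from h import *
c=pickle.load(open('s8.pkl','rb'));P,m=cloud(c)
for n,x,y,z in[('goblet',.653,.0797,.136),('beaker',.5894,.0128,.116),('candle',.6247,-.0719,.126),('jar',.465,.317,.052)]:
    s=m&(np.hypot(P[...,0]-x,P[...,1]-y)<.035)&(abs(P[...,2]-z)<.006);o,r=cv2.minEnclosingCircle(P[s][:,:2].astype(np.float32));print(n,np.round(o,4),round(r,4))
E
python3 st.py
```

```text
goblet [0.6535 0.0793] 0.0296
beaker [0.5908 0.013 ] 0.0265
candle [ 0.6258 -0.0726] 0.0219
jar [0.4639 0.3142] 0.0229
44.05 [ 0.4492 -0.2824  0.4167] [-5.7000e-03 -3.1415e+00  2.0000e-04] [-0.1 -1.3 -0.2] [ 0.02 -0.03  0.02] 0.0799 0.0
```

View pics/s8.png

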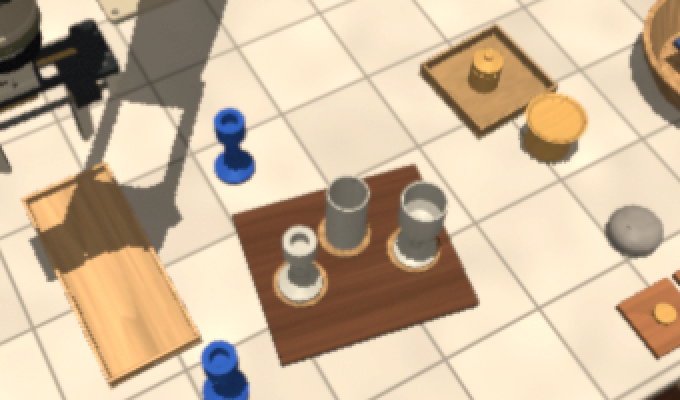

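All three pieces stand upright on their own coasters: candlestick (300,285), beaker (345,235) and goblet (414,250). The jar is in the box at (487,72), the dish is untouched at (555,125), and the arm is clear. I'm handing the job in.

```bash
python3 -c "
from plant import robot
print(robot.close_job())"
```

```text
the job is handed in; nothing more can be done
None
```

The job is handed in at about 44 s of the 141 s limit: the jar stands in the gift box, and the goblet, beaker and candlestick are back upright within about 2 mm of where they started on their own coasters. I left the dish alone, and the verdict was not shown.

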